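# Re-hang the autosampler's return spring with a spring puller

## Task

The return spring of the opened autosampler drive has come off. Pick up the orange spring puller, catch its steel hook in the eye at the spring's free end, stretch the spring and bring its open brass hook around the pin of the green anchor post, never forcing it against the pin but feeling and easing it gently until it sits fully home under tension; it must never snap back or be pulled out to its limit. Then put the puller back in its grey rest, hook end down; do not touch the brass hook end with the gripper or arm, and leave everything else where it is.

Things in the scene. Friction and masses are not known exactly. Their poses are not given: they have to be found in the camera images.
- sampler: Autosampler drive, cover off, fixed: aluminium deck 350 x 130 x 12 mm; white wall (35 mm high) along its +y edge and black motor (46 mm high) beyond its -y edge, both only at local x below 45 mm. Origin: centre of the underside; x along the deck, the way the spring is pulled; z up. The spring's swivel pin (18 mm cap, 60 mm high) stands at local (-155, 0) mm.
- swing (a joint): Angle (rad) of the whole spring about the vertical swivel pin. 0: it points along the sampler's +x; positive: turned towards the sampler's +y side. Turns freely, range -0.6 to 0.6. At the start the post stands on the positive side of the spring, which must be swung that way.
- stretch (a joint): Stretch (m) of the spring: 0 slack, hard limit 0.080 (never go beyond 0.075). Tension: 4 N plus 120 N per metre. The spring cannot rise or sink. It must not run back faster than 0.6 m/s. With the hook home on the pin the stretch is somewhere between 0.009 and 0.039; the lip clears the pin about 22 mm beyond that.
- hook: Level brass hook, 5 mm wire, 45 mm above the bench. Origin on the swivel's axis at stretch 0 (not on the hook); x outward along the spring, z up. In mm: stem along y = -12 (x 102 to 150), then a half-round bend of 12 mm radius about (150, 0), 19 mm wide inside, to a short lip ending at (140, 15). The mouth opens to -x and, short of the lip (x 102 to 137), to +y. Coil ends at x = 96.
- hook_seat (a point): Point inside the hook's bend, at (154.5, 0, 0) mm in the hook's frame, where the pin's axis lies when the hook is fully home.
- pull_eye (a point): Centre of the flat round eye at the spring's free end, at (174, 0, 0) mm in the hook's frame; 19 mm clear inside diameter, 5 mm wire. The puller's hook goes into it from above.
- post: Anchor post: round green foot 38 mm wide carrying a stiff eccentric adjuster whose 10 mm steel pin stands upright 11 mm off the foot's centre, to a side that differs each time and is not given: look or feel for it. The pin has a green 15 mm cap, top 59 mm above the bench, and does not move; it may take 12 N at most. Origin: centre of the foot's underside, 12 mm above the bench; z up.
- puller: Loose spring puller, 140 g, 150 mm long. Origin: centre of its orange handle, 100 mm long (x), 22 mm wide, 22 mm high, level in the rest at the start. x points to the hook end, z up. An 8 mm steel shank runs along x to 86 mm, then bends down through (90, 0, -12) to (85, 0, -24) mm (centre line; round end, 4 mm radius). It balances near the handle's centre.
- puller_hook (a point): Where the puller's bent tip bears on the eye, at (89, 0, -14) mm in the puller's frame.
- rest: Fixed grey puller rest: base 100 x 75 x 10 mm and two uprights 8 mm thick at local x = -36 and +36 mm, carrying the handle's underside at 44 mm between flared cheeks 62 mm high; 64 mm free between the uprights for fingers. Origin: centre of the underside; x along the handle, towards the puller's hook end.
- rest_seat (a point): Where the centre of the puller's handle lies when it is in the rest, 55 mm above the bench.
- tube_rack: Red rack with ten capped sample tubes, 200 x 95 mm, 121 mm high. Leave alone. Origin: centre of the underside.
- wash_bottle: White bottle with a red cap, 66 mm wide, 170 mm high. Leave alone. Origin: centre of the underside.
- screw_dish: White dish, 90 mm wide, 28 mm high. Leave alone. Origin: centre of the underside.
- tip_box: Blue pipette-tip box, 120 x 85 mm, 65 mm high. Leave alone. Origin: centre of the underside.
- screwdriver: Blue-handled screwdriver, 180 mm, lying on the bench. Leave alone. Not a puller.
Mind the look-alikes: they are no part of the job. Of the things like the puller, leave any that is pink or white; of the rest the smaller one is meant.

How it is judged:
By the outcome, as a careful person would: the job done as asked, in the order asked, and still so for the second after the job is handed in, with the robot touching nothing.
It also fails if it takes over 51 s, if anything falls off the work surface, if the arm or the gripper's body presses on something with over 40 N, if the wrist force passes 120 N, or if a joint passes its speed limit or range.

## Robot

A 6-joint arm with a two-finger parallel gripper is mounted at the origin on the work surface. World frame = base frame: x ahead of the robot, y to its left, z up, the work surface at z = 0. Lengths are in m, angles in rad, forces in N, time in s.
With the tool pointing down it reaches from about 0.25 to 0.775 m from the base axis. Payload 4 kg.
Tool frame: the origin (TCP) lies between the finger pads; the fingertips stand 25 mm ahead of it and the grasp point (between the pads) lies 6 mm ahead of it; z points along the fingers, y is the direction in which the jaws open and shut (so a half turn about z gives the same grasp; the last joint's range is limited). The gripper opens to 85 mm and grips with 20 to 120 N. Pads are 22 mm wide; open, the fingers measure 114 mm over their backs; the gripper's body (76 mm by 85 mm) begins 54 mm behind the grasp point. The pads swing forward as they close: fully open they stand 13 mm farther back than shut.
Start: joints at [1.038, 0.087, 1.371, -0, 1.684, -0.103], TCP at [0.229, 0.5, 0.256] pointing down, gripper open.
Joint ranges: [-3.1, 3.1], [-0.76, 2.03], [0.27, 2.55], [-1.08, 4.22], [0.17, 2.65], [-2.57, 2.57]. Speed limits (rad/s): [2.79, 2.79, 3.14, 3.14, 3.14, 3.14].

## Interface

Orientations are given as a unit quaternion [x, y, z, w].
In Python, from rig import sensors, eyes, env gives the robot as it stands.
- The arm moves only by the tool step_arm, never from a script. Its argument "increments" is a list of rows, each a list of 3 entries, a list of its own where there are three numbers: the shift along the tool's x, y, z in cm, then the turn, a rotation vector about the tool's x, y, z in rad, then the opening, from -1 (shut) to 1 (fully open). In form: [[[dx, dy, dz], [wx, wy, wz], jaw], ...]. A call has 1 to 8 rows; each row is the pose to reach, as a shift and turn from the pose commanded when the call began, along the tool's axes at that moment; what a row does not reach only later rows make up. A row lasts 1/12 s, in which the tool goes at most 41.7 mm and 7.16 degrees, less where a joint would pass 70% of its speed; a pose out of reach is approached as far as the arm can. A call with a gripper value outside its range is refused whole. The fingers move at their own pace and stop on an object; "grip_force" is the grip in N (left out, the last holds). Time passes only in rows, so rows that repeat a pose let the fingers close. It gives the time, the measured TCP pose, the force and the opening at its end, in the units of the state.
- sensors.observe(): the state, without advancing time (a new reading comes with each control period).
- eyes.read_camera(name): name is "scene" or "top"; returns the picture (384x512x3 uint8, red, green, blue); there is no depth.
- eyes.camera_model(name): a dict with "K" (3x3 intrinsics, pixels), "D" ([k1, k2, p1, p2, k3] as OpenCV has them; the pictures are not rectified), "camera_from_world" (4x4, takes a point from world to camera coordinates). Camera axes: x right, y up, looking along -z (the intrinsics and any distortion apply to the point x, -y, -z); pixel columns grow to the right and rows downward; lengths in m; the calibration is good to about 2 mm. A picture is of the moment at which its call begins. camera_model takes no time and is no camera call.
- env.finish_job(): hands the job in, once; it reports no verdict.
The state is a dict: "clock": time; "joint_pos": joint angles; "joint_velocities": joint speeds; "joint_torque": joint torques, N m; "tcp_pos": TCP position; "eef_rot": TCP orientation; "wrist_force": force on the tool from outside, world axes, zero at the start; "moment": the same for the moment, N m; "opening": finger opening in m.
Only numpy, scipy, OpenCV 4.12 (cv2) and the standard library are available. Lean on these libraries where they do the work, as an engineer would, in place of code of your own. Each camera call takes 0.05 s, during which the arm holds its last target. There are 200 camera calls.

## Working session

There is one attempt and no reset: what is moved stays moved. The work goes in short steps, Python scripts to look and compute and a tool call to move; the robot and the scene stay as the last step left them, time stands still between calls to the robot, and variables do not carry over. Pictures are saved under pics/ and viewed, about 8 in all and at most 12, crops included, and the job is handed in when it is done.

Besides the shell and the picture viewer there is one more tool, called after "Emit:" as a command line: name --argument value ..., lists and objects as JSON in quotes. step_arm: Moves the arm, as the interface text tells. Its arguments: {"type":"object","properties":{"increments":{"type":"array"},"grip_force":{"type":"number"}},"required":["increments"]}

```bash
mkdir -p pics; ls
python3 - <<'E'
from rig import sensors, eyes, env
import cv2, numpy as np
for n in("scene","top"):
    im=eyes.read_camera(n); np.save(f"pics/{n}0.npy",im)
    cv2.imwrite(f"pics/{n}0.png",cv2.resize(im[...,::-1],(800,600),interpolation=cv2.INTER_CUBIC))
    m=eyes.camera_model(n); print(n,{k:np.round(v,4).tolist() for k,v in m.items()})
print(sensors.observe())
E
```

```text
pics
scene {'K': [[477.0071, 0.0, 254.5758], [0.0, 477.0071, 193.8741], [0.0, 0.0, 1.0]], 'D': [-0.0012, 0.0, 0.0, 0.0, 0.0], 'camera_from_world': [[0.8393, 0.5436, -0.0122, -0.3585], [-0.4079, 0.6442, 0.647, 0.2001], [0.3596, -0.538, 0.7624, -1.9627], [0.0, 0.0, 0.0, 1.0]]}
top {'K': [[411.3708, 0.0, 265.6963], [0.0, 411.3708, 193.8099], [0.0, 0.0, 1.0]], 'D': [-0.1162, 0.0, 0.0, 0.0, 0.0], 'camera_from_world': [[-0.021, -0.9995, 0.0223, -0.0763], [0.9978, -0.0195, 0.0629, -0.4779], [-0.0625, 0.0236, 0.9978, -1.2809], [0.0, 0.0, 0.0, 1.0]]}
{'clock': 0.1, 'joint_pos': array([ 1.03787539e+00,  8.78996374e-02,  1.37210480e+00, -2.72255792e-05,
        1.68361686e+00, -1.03130423e-01]), 'joint_velocities': array([ 0.00104206, -0.00267893, -0.00179701, -0.00147644,  0.00086748,
        0.00058082]), 'joint_torque': array([ 1.71512849e-03, -3.53017151e+01, -3.14217246e+01, -1.27459198e-04,
        8.00061563e-03, -5.76159408e-06]), 'tcp_pos': array([0.22899617, 0.49961958, 0.25524515]), 'eef_rot': array([ 2.13246471e-01,  9.76997909e-01, -9.67687353e-04, -3.04320422e-04]), 'wrist_force': array([-0.0473696 ,  0.04909387,  0.018472  ]), 'moment': array([-0.01449536, -0.04569132,  0.04270335]), 'opening': 0.08509689878294682}
```

View pics/top0.png

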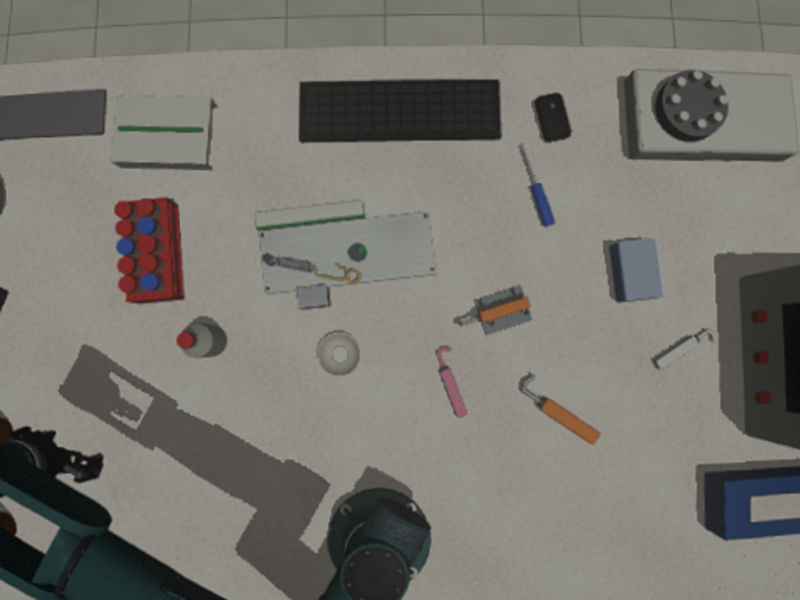

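View pics/scene0.png

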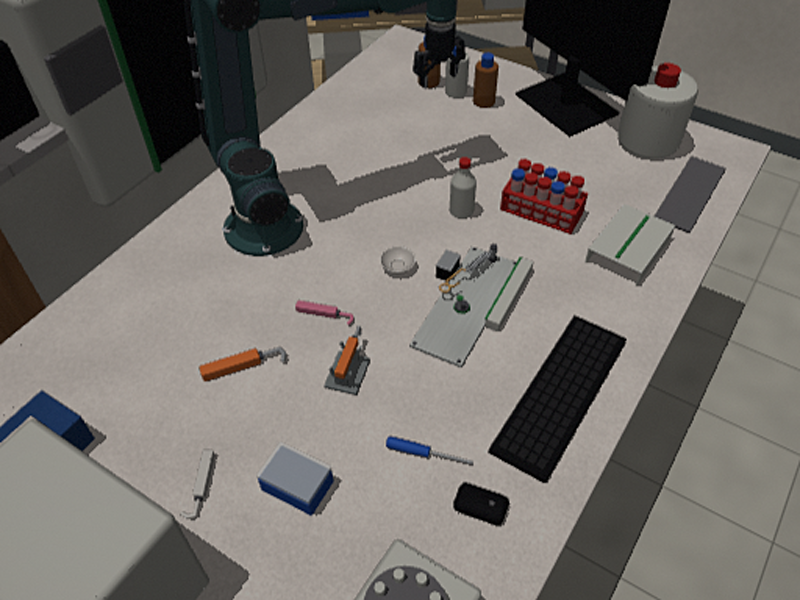

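Top view (800x600 px): four puller-like tools. Orange at (505,308) in the grey rest; a larger orange one at (565,415); pink at (452,382); white at (685,348). The smaller orange one in the rest fits the description. The sampler is at (347,252), with the spring pointing right, its hook/eye near (345,272), and the post at (357,252). One enlarged crop will confirm this.

```bash
cat > h.py <<'E'
import numpy as np, cv2
from rig import sensors, eyes, env
from scipy.spatial.transform import Rotation as R
F=np.diag([1,-1,-1.])
def cam(n):
    m=eyes.camera_model(n); T=np.array(m["camera_from_world"]); return np.array(m["K"]),np.array(m["D"]),T
def proj(n,P):
    K,D,T=cam(n); P=np.atleast_2d(P).astype(float)
    c=(F@(T[:3,:3]@P.T+T[:3,3:])).T
    return cv2.projectPoints(c,np.zeros(3),np.zeros(3),K,D)[0][:,0]
def back(n,uv,z):
    K,D,T=cam(n); uv=np.atleast_2d(uv).astype(float)
    q=cv2.undistortPoints(uv[:,None],K,D)[:,0]
    d=(T[:3,:3].T@F@np.c_[q,np.ones(len(q))].T).T
    o=-T[:3,:3].T@T[:3,3]
    return o+d*((z-o[2])/d[:,2])[:,None]
def tri(uvt,uvs):
    A=[];b=[]
    for n,uv in(("top",uvt),("scene",uvs)):
        p0=back(n,uv,0)[0];p1=back(n,uv,.1)[0];d=(p1-p0)/np.linalg.norm(p1-p0)
        M=np.eye(3)-np.outer(d,d);A.append(M);b.append(M@p0)
    return np.linalg.lstsq(np.vstack(A),np.hstack(b),rcond=None)[0]
def grab(tag):
    o={}
    for n in("top","scene"):
        o[n]=eyes.read_camera(n);np.save(f"pics/{n}_{tag}.npy",o[n])
    return o
def crop(im,x,y,w,h,s): # native px
    return cv2.resize(np.ascontiguousarray(im[y:y+h,x:x+w,::-1]),None,fx=s,fy=s,interpolation=cv2.INTER_CUBIC)
def hsv(im): return cv2.cvtColor(im,cv2.COLOR_RGB2HSV)
E
python3 - <<'E'
from h import *
t=np.load("pics/top0.npy");s=np.load("pics/scene0.npy")
# sampler top region native: x 160-285,y120-200 ; puller 285-345,y180-215
a=crop(t,160,125,125,75,4); b=crop(s,262,152,75,75,4)
c=crop(t,280,175,75,50,4); d=crop(s,195,200,62,56,4)
W=800;im=np.zeros((600,W,3),np.uint8)
im[:300,:500]=a;im[:300,500:800]=b;im[300:500,:300]=c;im[300:524,320:568]=d
im=cv2.convertScaleAbs(im,alpha=1.5)
cv2.imwrite("pics/m1.png",im)
def blobs(im,lo,hi,amin=6):
    m=cv2.inRange(hsv(im),lo,hi);n,l,st,ce=cv2.connectedComponentsWithStats(m)
    for i in range(1,n):
        if st[i,4]>=amin: print(st[i].tolist(),ce[i].round(2).tolist(),end=" ")
        if st[i,4]>=60:
            r=cv2.minAreaRect(np.argwhere(l==i)[:,::-1].astype(np.float32));print("rect",np.round(r[0],1),np.round(r[1],1),round(r[2],1),end="")
        if st[i,4]>=amin:print()
for im in(t,s):
    print("orange");blobs(im,(5,120,90),(18,255,255),20)
    print("green");blobs(im,(45,90,20),(85,255,255))
E
```

```text
orange
[307, 191, 32, 15, 221] [322.4, 197.75] rect [322.6 197.8] [ 7.  31.6] 71.6
[346, 255, 38, 29, 344] [364.6, 269.27] rect [364.5 269.2] [40.5  8.4] 34.2
green
[76, 81, 53, 3, 102] [102.13, 82.13] rect [102.  82.] [ 2. 52.] 90.0
[201, 139, 24, 3, 24] [212.5, 140.0] 
[226, 138, 6, 1, 6] [228.5, 138.0] 
[185, 143, 6, 1, 6] [187.5, 143.0] 
[194, 142, 6, 1, 6] [196.5, 142.0] 
[168, 144, 14, 2, 14] [174.5, 144.5] 
[229, 157, 5, 5, 17] [231.0, 159.35] 
orange
[305, 39, 14, 7, 36] [311.19, 42.5] 
[214, 216, 15, 25, 157] [220.82, 227.63] rect [220.7 227.7] [ 6.1 27.1] 22.4
[128, 223, 38, 18, 263] [146.27, 231.51] rect [146.2 231.5] [ 6.8 38.6] 72.3
green
[63, 0, 40, 110, 546] [82.58, 52.78] rect [83.3 54.2] [115.7   4.7] 71.6
[394, 138, 21, 27, 74] [404.04, 151.35] rect [404.1 151.4] [ 2.2 32.2] 36.9
[311, 165, 23, 39, 53] [321.62, 183.94] 
[293, 189, 3, 3, 8] [293.88, 190.12] 
[291, 196, 10, 4, 14] [295.57, 198.21]
```

View pics/m1.png

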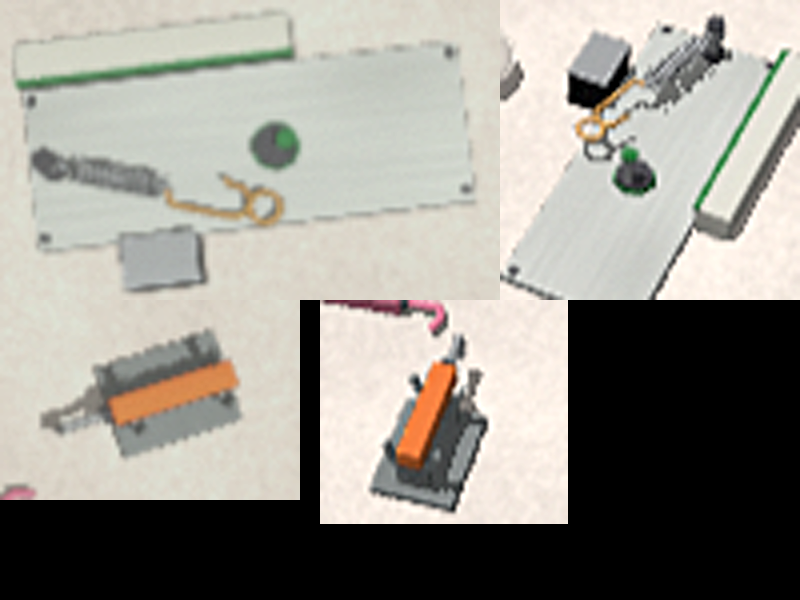

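Confirmed: the orange puller in the rest (crop (173,392) → native top (323,198)) is the smaller one. In the top view the post's green cap sits to the upper right of its foot. Native top pixels: cap (231,159), eye (226,177), swivel cap (171,165).

```bash
cat >> h.py <<'E'
def darkc(im,x,y,r,thr=None):
    g=cv2.cvtColor(im,cv2.COLOR_RGB2GRAY).astype(float);x,y=int(round(x)),int(round(y))
    p=g[y-r:y+r+1,x-r:x+r+1];w=np.clip(np.median(p)-12-p,0,None);yy,xx=np.mgrid[y-r:y+r+1,x-r:x+r+1]
    return np.array([(w*xx).sum(),(w*yy).sum()])/w.sum()
def cc(x,y,x0,y0,s=4): return np.array([(x+.5)/s-.5+x0,(y+.5)/s-.5+y0])
E
python3 - <<'E'
from h import *
np.set_printoptions(precision=4,suppress=True)
t=np.load("pics/top0.npy");s=np.load("pics/scene0.npy")
sc=[darkc(t,*cc(x,y,160,125),2) for x,y in((31,102),(449,52),(466,188),(45,240))]
W=back("top",sc,.0125);print(W)
c=W.mean(0);d=(W[1]+W[2]-W[0]-W[3]);yaw=np.arctan2(d[1],d[0]);e=W[0]+W[1]-W[2]-W[3];print("c",c,"yaw",yaw,np.arctan2(-e[0],e[1]),np.linalg.norm(d)/2,np.linalg.norm(e)/2)
Rz=lambda a:np.array([[np.cos(a),-np.sin(a)],[np.sin(a),np.cos(a)]])
sw=c[:2]+Rz(yaw)@[-.155,0];print("swivel fit",sw,"proj",proj("top",[*sw,.06]),proj("scene",[*sw,.06]))
print("swivel top img z.06",back("top",cc(45,162,160,125),.058))
print("swivel tri",tri(cc(45,160,160,125),cc(216,22,262,152)))
# cap
def gc(im,x0,y0,x1,y1):
    a=im[y0:y1,x0:x1].astype(float);w=np.clip(a[...,1]-np.maximum(a[...,0],a[...,2])-8,0,None);yy,xx=np.mgrid[y0:y1,x0:x1];return np.array([(w*xx).sum(),(w*yy).sum()])/w.sum()
ct=gc(t,222,152,238,166);cs=gc(s,289,186,299,193);print(ct,cs)
cap=tri(ct,cs);print("cap tri",cap,"top@59",back("top",ct,.059),"scene@.057",back("scene",cs,.057))
eye=tri(cc(264,207,160,125),cc(92,128,262,152));print("eye tri",eye,back("top",cc(264,207,160,125),.045),back("scene",cc(92,128,262,152),.045))
print("foot@.02",back("top",cc(274,145,160,125),.02))
inv=lambda p:Rz(-yaw)@(p[:2]-sw)
for n,p in(("cap",back("top",ct,.059)[0]),("eye",back("top",cc(264,207,160,125),.045)[0]),("foot",back("top",cc(274,145,160,125),.02)[0])):
    q=inv(p);print(n,q,np.hypot(*q),np.arctan2(q[1],q[0]))
# puller
m=cv2.inRange(hsv(t),(5,120,90),(18,255,255));m[:,:300]=0;m[220:]=0
p=np.argwhere(m)[:,::-1];w=back("top",p,.066)[:,:2];mu=w.mean(0);u,S,v=np.linalg.svd(w-mu);print("handle",mu,v[0],np.arctan2(*v[0][::-1]),np.ptp((w-mu)@v[0]),np.ptp((w-mu)@v[1]))
h=(w-mu)
E
```

```text
[[ 0.6229  0.2245  0.0125]
 [ 0.6559 -0.1091  0.0125]
 [ 0.546  -0.1204  0.0125]
 [ 0.5129  0.2145  0.0125]]
c [0.5844 0.0524 0.0125] yaw -1.4723086169489665 -1.4740012218727463 0.3358882249155339 0.11044643595034888
swivel fit [0.5692 0.2066] proj [[169.9457 164.5072]] [[314.9598 157.2734]]
swivel top img z.06 [[0.5675 0.2042 0.058 ]]
swivel tri [0.5703 0.2047 0.0623]
[230.906  159.5017] [293.9077 190.0237]
cap tri [0.5821 0.0203 0.0585] top@59 [[0.5809 0.0195 0.059 ]] scene@.057 [[0.5825 0.0225 0.057 ]]
eye tri [0.5323 0.0385 0.0458] [[0.5308 0.0373 0.045 ]] [[0.5335 0.0406 0.045 ]]
foot@.02 [[0.5825 0.0306 0.02  ]]
cap [ 0.1874 -0.0067] 0.1875573975188865 -0.03593769386970775
eye [ 0.1647 -0.0549] 0.17359706459678168 -0.32157845021916304
foot [ 0.1765 -0.0041] 0.17652149394516178 -0.023023224146173162
handle [ 0.4578 -0.2572] [ 0.291  -0.9567] -1.27554365391061 0.0972821999444124 0.02142380465511224
```

```bash
cat >> h.py <<'E'
def go(x,y,z,yaw):
    o=sensors.observe();R0=R.from_quat(o["eef_rot"]);c,s=np.cos(yaw),np.sin(yaw)
    Rt=R.from_matrix([[c,s,0],[s,-c,0],[0,0,-1]])
    d=R0.inv().apply(np.array([x,y,z])-o["tcp_pos"])*100
    print("cm",np.round(d,2),"rot",np.round((R0.inv()*Rt).as_rotvec(),3),"t",round(o["clock"],2),"tcp",np.round(o["tcp_pos"],4),"F",np.round(o["wrist_force"],2),"op",round(o["opening"],4))
E
python3 -c "
from h import *
go(.4578,-.2572,.2,1.866)"
```

```text
cm [-52.34 -59.25   5.63] rot [-0.002  0.001  0.846] t 0.1 tcp [0.229  0.4996 0.2552] F [-0.05  0.05  0.02] op 0.0851
```

Emit:
step_arm --increments '[[[-52.3,-59.2,0],[0,0,0.846],1],[[-52.3,-59.2,0],[0,0,0.846],1],[[-52.3,-59.2,0],[0,0,0.846],1],[[-52.3,-59.2,0],[0,0,0.846],1],[[-52.3,-59.2,0],[0,0,0.846],1],[[-52.3,-59.2,0],[0,0,0.846],1],[[-52.3,-59.2,0],[0,0,0.846],1],[[-52.3,-59.2,0],[0,0,0.846],1]]' --grip_force 80

```text
clock: 0.77
tcp_pos: [0.3254, 0.1791, 0.2559]
eef_rot: [0.596, 0.803, -0.0, 0.0]
wrist_force: [1.2, -0.1, 0.4]
opening: 0.0854
```

```bash
python3 -c "
from h import *
go(.4578,-.2572,.12,1.866)"
```

```text
cm [-45.59   0.09  13.6 ] rot [ 0.     0.    -0.002] t 0.77 tcp [0.3254 0.1791 0.2559] F [ 1.24 -0.12  0.39] op 0.0854
```

Emit:
step_arm --increments '[[[-45.6,0.1,0],[0,0,0],1],[[-45.6,0.1,0],[0,0,0],1],[[-45.6,0.1,0],[0,0,0],1],[[-45.6,0.1,0],[0,0,0],1],[[-45.6,0.1,4],[0,0,0],1],[[-45.6,0.1,8],[0,0,0],1],[[-45.6,0.1,12],[0,0,0],1],[[-45.6,0.1,13],[0,0,0],1]]'

```text
clock: 1.43
tcp_pos: [0.4203, -0.1292, 0.2001]
eef_rot: [0.596, 0.803, 0.0, 0.001]
wrist_force: [1.4, 0.3, 0.2]
opening: 0.0859
```

```bash
python3 -c "
from h import *
go(.4578,-.2572,.12,1.866)"
```

```text
cm [-13.33  -0.14   8.03] rot [ 0.002  0.001 -0.001] t 1.43 tcp [ 0.4203 -0.1292  0.2001] F [1.39 0.33 0.24] op 0.0859
```

Emit:
step_arm --increments '[[[-13.3,-0.1,4],[0,0,0],1],[[-13.3,-0.1,6],[0,0,0],1],[[-13.3,-0.1,8],[0,0,0],1],[[-13.3,-0.1,8],[0,0,0],1],[[-13.3,-0.1,8],[0,0,0],1],[[-13.3,-0.1,8],[0,0,0],1]]'

```text
clock: 1.93
tcp_pos: [0.4563, -0.2543, 0.1174]
eef_rot: [0.596, 0.803, 0.0, -0.003]
wrist_force: [0.8, 0.4, 0.9]
opening: 0.0852
```

Run:
```python
from h import *
go(.4578,-.2572,.061,1.866)
o=grab("a")
a=crop(o["scene"],185,150,90,90,6);b=crop(o["top"],280,165,42,90,6)
cv2.imwrite("pics/a.png",np.hstack([a,b]))
```

```text
cm [-0.35  0.08  5.64] rot [-0.003 -0.005 -0.002] t 1.93 tcp [ 0.4563 -0.2543  0.1174] F [0.83 0.37 0.94] op 0.0852
```

View pics/a.png

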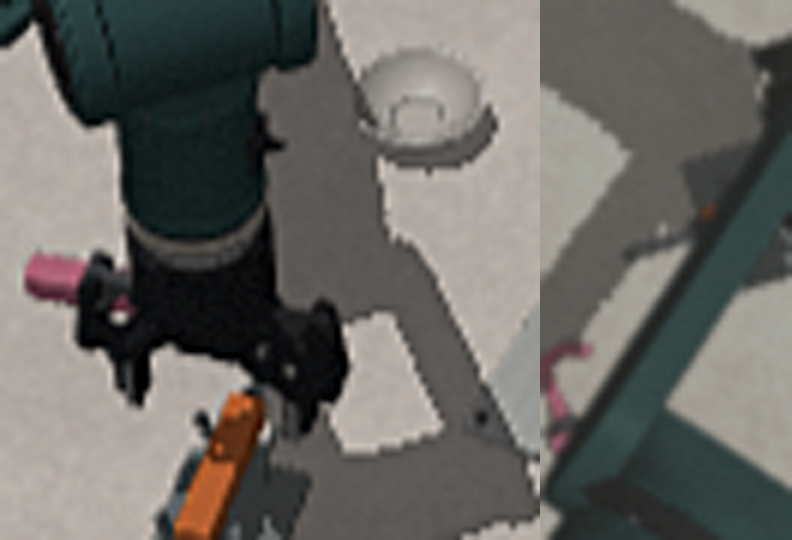

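The scene crop shows the open fingers straddling the orange handle: left tip at (130,400), right at (295,430), handle between. Descending.

Emit:
step_arm --increments '[[[-0.3,0.1,2],[0,0,0],1],[[-0.3,0.1,4],[0,0,0],1],[[-0.3,0.1,5],[0,0,0],1],[[-0.3,0.1,5.6],[0,0,0],1],[[-0.3,0.1,5.6],[0,0,0],1]]'

```text
clock: 2.45
tcp_pos: [0.4591, -0.2557, 0.0638]
eef_rot: [0.595, 0.804, 0.0, -0.001]
wrist_force: [-0.2, 0.3, -0.4]
opening: 0.0855
```

Emit:
step_arm --increments '[[[0,0,0],[0,0,0],-0.6],[[0,0,0],[0,0,0],-0.6],[[0,0,0],[0,0,0],-0.6],[[0,0,0],[0,0,0],-0.6],[[0,0,0],[0,0,0],-0.6],[[0,0,0],[0,0,0],-0.6]]'

```text
clock: 2.95
tcp_pos: [0.4599, -0.2573, 0.065]
eef_rot: [0.596, 0.803, -0.0, 0.001]
wrist_force: [0.2, 0.4, -0.6]
opening: 0.0207
```

Emit:
step_arm --increments '[[[0,0,0],[0,0,0],-1],[[0,0,0],[0,0,0],-1],[[0,0,0],[0,0,0],-1],[[0,0,0],[0,0,0],-1]]' --grip_force 90

```text
clock: 3.28
tcp_pos: [0.4599, -0.2573, 0.0651]
eef_rot: [0.596, 0.803, -0.0, 0.001]
wrist_force: [-0.9, 0.0, 4.6]
opening: 0.0206
```

Emit:
step_arm --increments '[[[0,0,-1],[0,0,0],-1],[[0,0,-2.5],[0,0,0],-1],[[0,0,-4.5],[0,0,0],-1],[[0,0,-6],[0,0,0],-1],[[0,0,-6],[0,0,0],-1]]'

```text
clock: 3.7
tcp_pos: [0.4611, -0.2578, 0.1276]
eef_rot: [0.595, 0.803, 0.0, 0.003]
wrist_force: [0.5, -0.4, -1.7]
opening: 0.0205
```

Run:
```python
from h import *
# eye target, spring dir
sw=np.array([.569,.206]);eye=np.array([.532,.0385]);d=eye-sw;a=np.arctan2(d[1],d[0]);print(np.hypot(*d),a)
u=np.array([np.cos(a),np.sin(a)])
P=eye+u*.0875
print(P); go(*P,.13,a+np.pi)
```

```text
0.17153789668758326 -1.788200651148875
[ 0.51312662 -0.0469403 ]
cm [18.66 11.11 -0.28] rot [0.005 0.003 0.512] t 3.7 tcp [ 0.4611 -0.2578  0.1276] F [ 0.54 -0.43 -1.74] op 0.0205
```

Emit:
step_arm --increments '[[[18.7,11.1,0],[0,0,0.512],-1],[[18.7,11.1,0],[0,0,0.512],-1],[[18.7,11.1,0],[0,0,0.512],-1],[[18.7,11.1,0],[0,0,0.512],-1],[[18.7,11.1,0],[0,0,0.512],-1],[[18.7,11.1,0],[0,0,0.512],-1],[[18.7,11.1,0],[0,0,0.512],-1],[[18.7,11.1,0],[0,0,0.512],-1]]'

```text
clock: 4.37
tcp_pos: [0.5106, -0.0441, 0.1226]
eef_rot: [0.778, 0.628, -0.001, -0.001]
wrist_force: [-0.3, -0.5, -1.5]
opening: 0.0204
```

Emit:
step_arm --increments '[[[0,0,1],[0,0,0],-1],[[0,0,2],[0,0,0],-1],[[0,0,2.4],[0,0,0],-1],[[0,0,2.4],[0,0,0],-1]]'

```text
clock: 4.7
tcp_pos: [0.5095, -0.0464, 0.0974]
eef_rot: [0.78, 0.626, -0.002, -0.002]
wrist_force: [-0.2, -0.4, -1.6]
opening: 0.0203
```

Run:
```python
from h import *
go(.5131,-.0469,.069,-1.7882+np.pi)
o=grab("b")
a=crop(o["scene"],262,152,75,75,6);b=crop(o["top"],190,140,55,75,6)
im=np.hstack([a,b]);cv2.imwrite("pics/b.png",cv2.convertScaleAbs(im,alpha=1.5))
q=sensors.observe();Rm=R.from_quat(q["eef_rot"]);tcp=q["tcp_pos"]
for n,l in(("shankend",(.09,0,-.0)),("hook",(.09,0,.012)),("tip",(.085,0,.024))):
    p=tcp+Rm.apply(np.array(l)+[.0006,0,.010]);print(n,p,proj("scene",p),proj("top",p))
```

```text
cm [0.03 0.37 2.84] rot [-0.005  0.    -0.002] t 4.7 tcp [ 0.5095 -0.0464  0.0974] F [-0.19 -0.4  -1.59] op 0.0203
shankend [0.53042474 0.04206668 0.08936414] [[284.54822065 174.89268194]] [[222.93137447 174.95962112]]
hook [0.5304066  0.04207082 0.07736416] [[284.42681798 177.12380395]] [[223.25399271 175.39866591]]
tip [0.52930456 0.03719385 0.06536413] [[283.36952251 180.05262259]] [[225.18157052 176.15291713]]
```

View pics/b.png

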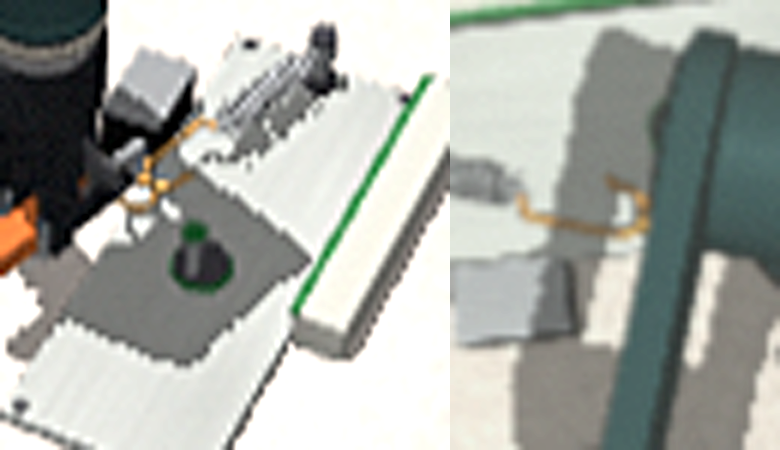

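The scene crop shows the shank end at (135,145) against a predicted (138,140), and the eye ring at about (137,192); the arm hides the top view here. I'll align above the eye and look closer.

Emit:
step_arm --increments '[[[-0.15,0.3,0.4],[0,0,0],-1],[[-0.15,0.3,0.8],[0,0,0],-1],[[-0.15,0.3,0.8],[0,0,0],-1],[[-0.15,0.3,0.8],[0,0,0],-1]]'

```text
clock: 5.13
tcp_pos: [0.5138, -0.0478, 0.0919]
eef_rot: [0.78, 0.626, -0.0, -0.0]
wrist_force: [0.4, 0.5, -2.4]
opening: 0.0204
```

```bash
cat >> h.py <<'E'
def tip(dx=.0006,dz=.010):
    q=sensors.observe();Rm=R.from_quat(q["eef_rot"])
    return [q["tcp_pos"]+Rm.apply(np.array(l)+[dx,0,dz]) for l in((.05,0,0),(.086,0,0),(.09,0,.012),(.085,0,.024))]
E
python3 - <<'E'
from h import *
go(.5127,-.0488,.069,-1.7882+np.pi)
im=eyes.read_camera("scene");np.save("pics/c.npy",im)
cv2.imwrite("pics/c.png",cv2.convertScaleAbs(crop(im,268,165,40,32,18),alpha=1.4))
f=lambda p:(proj("scene",p)[0]-[268,165]+.5)*18
for p in tip():print(np.round(p,4),f(p).round())
for e in((.5317,.0372,.045),(.532,.0385,.045)):print("eye",f(np.array(e)).round())
E
```

```text
cm [-0.12 -0.08  2.29] rot [-0.001 -0.     0.   ] t 5.13 tcp [ 0.5138 -0.0478  0.0919] F [ 0.38  0.55 -2.37] op 0.0204
[0.5248 0.0017 0.0821] [178. 327.]
[0.5326 0.0368 0.0821] [302. 232.]
[0.5334 0.0408 0.0701] [313. 261.]
[0.5324 0.0359 0.0581] [294. 314.]
eye [292. 351.]
eye [297. 348.]
```

View pics/c.png

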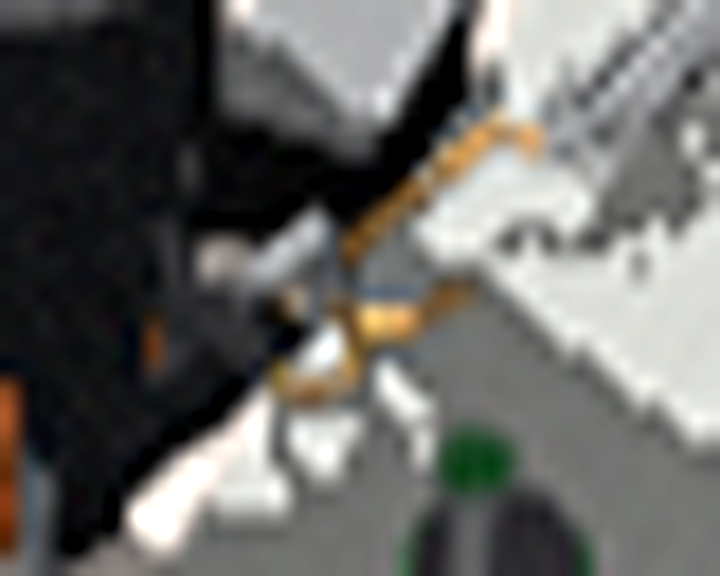

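```bash
cat >> h.py <<'E'
def hookpts(x,y,a,s):
    t=np.linspace(-np.pi/2,np.pi/2,20);st=np.c_[np.linspace(102,150,20),np.full(20,-12)]
    b=np.c_[150+12*np.cos(t),12*np.sin(t)];l=np.c_[np.linspace(150,140,6),np.linspace(12,15,6)]
    t=np.linspace(0,2*np.pi,40);e=np.c_[174+12*np.cos(t),12*np.sin(t)]
    f=lambda q:np.c_[np.array([x,y])+np.c_[(q[:,0]/1000+s)*np.cos(a)-q[:,1]/1000*np.sin(a),(q[:,0]/1000+s)*np.sin(a)+q[:,1]/1000*np.cos(a)],np.full(len(q),.045)]
    return [f(np.vstack([st,b,l])),f(e)]
def brass(im):
    f=im.astype(float);w=np.clip(f[...,0]-f[...,2]-25,0,80)/80;h=hsv(im)[...,0];return w*((h>8)&(h<30))
def render(n,prm,box,S=8):
    x0,y0,w,h=box;c=np.zeros((h*S,w*S),np.uint8)
    px=477/1.9*.005 if n=="scene" else 411/1.25*.005
    for P in hookpts(*prm):
        q=(proj(n,P)-[x0,y0]+.5)*S;cv2.polylines(c,[np.round(q*16).astype(np.int32)],False,255,max(1,int(round(px*S))),cv2.LINE_AA,4)
    return cv2.resize(c,(w,h),interpolation=cv2.INTER_AREA)/255.
def score(ims,prm,boxes):
    r=0
    for n in ims:
        x0,y0,w,h=boxes[n];B=brass(ims[n])[y0:y0+h,x0:x0+w];r+=((render(n,prm,boxes[n])-B)**2).sum()/B.sum()
    return r
E
cat > fit.py <<'E'
from h import *
from scipy.optimize import minimize
t=np.load("pics/top0.npy");s=np.load("pics/scene0.npy")
bx={"top":(198,160,38,28),"scene":(278,166,30,26)}
for ims in({"top":t},{"scene":s},{"top":t,"scene":s}):
    best=None
    for a0 in(-1.82,-1.77):
        r=minimize(lambda v:score(ims,(v[0],v[1],v[2]/5,0),bx)+((v[0]-.569)/.004)**2*.02+((v[1]-.206)/.004)**2*.02,[.569,.206,a0*5],method="Nelder-Mead",options=dict(initial_simplex=[[.569,.206,a0*5],[.572,.206,a0*5],[.569,.209,a0*5],[.569,.206,a0*5+.15]],xatol=1e-4,fatol=1e-4))
        if best is None or r.fun<best.fun:best=r
    x,y,a=best.x;a/=5;print(list(ims),np.round([x,y,a],4),"eye",np.round([x+.174*np.cos(a),y+.174*np.sin(a)],4),round(best.fun,3))
E
python3 fit.py
```

```text
['top'] [ 0.5695  0.2073 -1.7957] eye [0.5307 0.0376] 2.286
['scene'] [ 0.5694  0.2098 -1.7896] eye [0.5316 0.0399] 0.401
['top', 'scene'] [ 0.5685  0.2082 -1.7841] eye [0.5317 0.0382] 2.759
```

Emit:
step_arm --increments '[[[0.05,-0.1,0.3],[0,0,0],-1],[[0.05,-0.1,0.5],[0,0,0],-1],[[0.05,-0.1,0.7],[0,0,0],-1],[[0.05,-0.1,0.7],[0,0,0],-1]]'

```text
clock: 5.52
tcp_pos: [0.5127, -0.0469, 0.0845]
eef_rot: [0.779, 0.626, -0.0, -0.0]
wrist_force: [0.1, -0.4, -1.9]
opening: 0.0202
```

Emit:
step_arm --increments '[[[0,0,0.2],[0,0,0],-1],[[0,0,0.4],[0,0,0],-1],[[0,0,0.6],[0,0,0],-1],[[0,0,0.6],[0,0,0],-1]]'

```text
clock: 5.85
tcp_pos: [0.5127, -0.047, 0.0786]
eef_rot: [0.78, 0.626, -0.0, -0.0]
wrist_force: [-0.1, -0.1, -2.3]
opening: 0.0202
```

```bash
python3 -c "
from h import *
go(.5125,-.0470,.069,-1.7882+np.pi)"
```

```text
cm [-0.01 -0.02  0.96] rot [-0.001 -0.     0.   ] t 5.85 tcp [ 0.5127 -0.047   0.0786] F [-0.13 -0.14 -2.33] op 0.0202
```

Emit:
step_arm --increments '[[[0,0,0.3],[0,0,0],-1],[[0,0,0.6],[0,0,0],-1],[[0,0,0.9],[0,0,0],-1],[[0,0,1.0],[0,0,0],-1],[[0,0,1.0],[0,0,0],-1]]'

```text
clock: 6.27
tcp_pos: [0.5127, -0.047, 0.0685]
eef_rot: [0.78, 0.626, -0.0, -0.0]
wrist_force: [-0.0, -0.1, -1.6]
opening: 0.0206
```

Run:
```python
from h import *
go(.5125,-.0470,.069,-1.7882+np.pi)
im=eyes.read_camera("scene");np.save("pics/d.npy",im)
cv2.imwrite("pics/d.png",cv2.convertScaleAbs(crop(im,262,160,50,40,14),alpha=1.4))
```

```text
cm [-0.01 -0.02 -0.05] rot [-0.001 -0.     0.   ] t 6.27 tcp [ 0.5127 -0.047   0.0685] F [-0.02 -0.09 -1.62] op 0.0206
```

View pics/d.png

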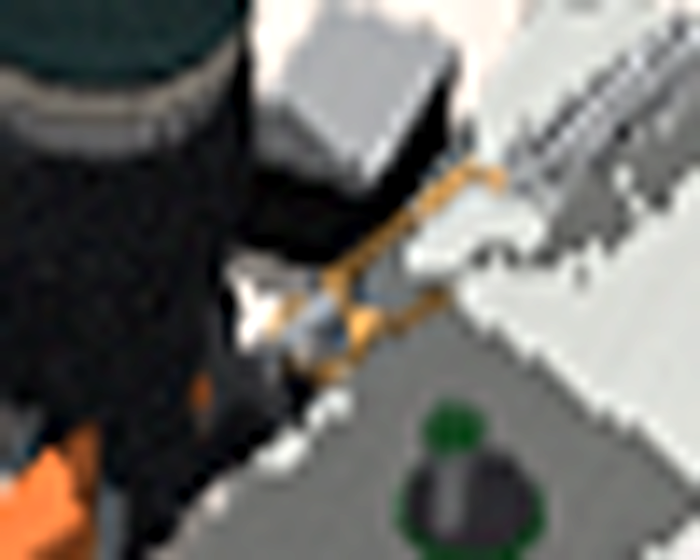

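The crop shows the shank end sitting inside the brass eye at (320,325), and no contact force was felt. I'll pull outward gently and look for the spring tension.

Emit:
step_arm --increments '[[[-0.3,0,0],[0,0,0],-1],[[-0.6,0,0],[0,0,0],-1],[[-0.9,0,0],[0,0,0],-1],[[-1.2,0,0],[0,0,0],-1],[[-1.2,0,0],[0,0,0],-1]]'

```text
clock: 6.73
tcp_pos: [0.5105, -0.0584, 0.0692]
eef_rot: [0.78, 0.626, 0.001, -0.001]
wrist_force: [0.9, 3.9, -1.9]
opening: 0.0205
```

```bash
cat >> h.py <<'E'
SW=np.array([.569,.2073]);PIN=np.array([.5818,.0207])
def st():
    o=sensors.observe();x=R.from_quat(o["eef_rot"]).as_matrix()[:,0];e=o["tcp_pos"]+x*(.085-.0095+.0006)
    d=e[:2]-SW;a=np.arctan2(d[1],d[0]);u=d/np.hypot(*d);F=o["wrist_force"]
    p=PIN-SW;pr=np.array([p@u,p@[-u[1],u[0]]])
    print("t",round(o["clock"],2),"stretch geo",round(np.hypot(*d)-.174,4),"swing",round(a+1.473,4),"F radial",round(-F[:2]@u,2),"F lat",round(F[:2]@[-u[1],u[0]],2),"Fz",round(F[2],2),"sF",round((-F[:2]@u-4)/120,4),"pin in hook mm",np.round((pr-[np.hypot(*d)-.174,0])*1000,1),"tcp",np.round(o["tcp_pos"],4),"yaw err",round(np.arctan2(x[1],x[0])-(a+np.pi),3))
E
python3 -c "
from h import *
st()"
```

```text
t 6.73 stretch geo 0.022 swing -0.3141 F radial 3.98 F lat 0.01 Fz -1.89 sF -0.0002 pin in hook mm [157.5  52.6] tcp [ 0.5105 -0.0584  0.0692] yaw err -0.001
```

```bash
sed -i 's/(.085-.0095+.0006)/(.085+.0095+.0006)/' h.py; python3 -c "
from h import *
st()"
```

```text
t 6.73 stretch geo 0.003 swing -0.314 F radial 3.98 F lat 0.01 Fz -1.89 sF -0.0002 pin in hook mm [176.5  52.5] tcp [ 0.5105 -0.0584  0.0692] yaw err -0.001
```

Emit:
step_arm --increments '[[[-0.5,0,0],[0,0,0],-1],[[-1.0,0,0],[0,0,0],-1],[[-1.5,0,0],[0,0,0],-1],[[-2,0,0],[0,0,0],-1],[[-2.5,0,0],[0,0,0],-1],[[-3,0,0],[0,0,0],-1],[[-3,0,0],[0,0,0],-1]]'

```text
clock: 7.32
tcp_pos: [0.504, -0.0868, 0.069]
eef_rot: [0.78, 0.626, 0.001, -0.001]
wrist_force: [1.7, 7.1, -2.7]
opening: 0.0203
```

```bash
python3 -c "
from h import *
st()"
```

```text
t 7.32 stretch geo 0.0321 swing -0.3152 F radial 7.26 F lat 0.17 Fz -2.66 sF 0.0272 pin in hook mm [147.3  52.7] tcp [ 0.504  -0.0868  0.069 ] yaw err -0.0
```

Emit:
step_arm --increments '[[[-0.5,0,0],[0,0,0],-1],[[-1.0,0,0],[0,0,0],-1],[[-1.5,0,0],[0,0,0],-1],[[-2,0,0],[0,0,0],-1],[[-2.5,0,0],[0,0,0],-1],[[-2.7,0,0],[0,0,0],-1],[[-2.7,0,0],[0,0,0],-1]]'

```text
clock: 7.9
tcp_pos: [0.4983, -0.1117, 0.0688]
eef_rot: [0.78, 0.626, 0.002, -0.003]
wrist_force: [2.0, 10.7, -1.9]
opening: 0.0203
```

Run:
```python
from h import *
st()
o=grab("e")
a=crop(o["scene"],250,155,65,75,6);b=crop(o["top"],165,145,68,75,6)
cv2.imwrite("pics/e.png",cv2.convertScaleAbs(np.hstack([a,b]),alpha=1.5))
```

```text
t 7.9 stretch geo 0.0576 swing -0.3165 F radial 10.89 F lat -0.42 Fz -1.94 sF 0.0574 pin in hook mm [121.8  53. ] tcp [ 0.4983 -0.1117  0.0688] yaw err 0.002
```

View pics/e.png

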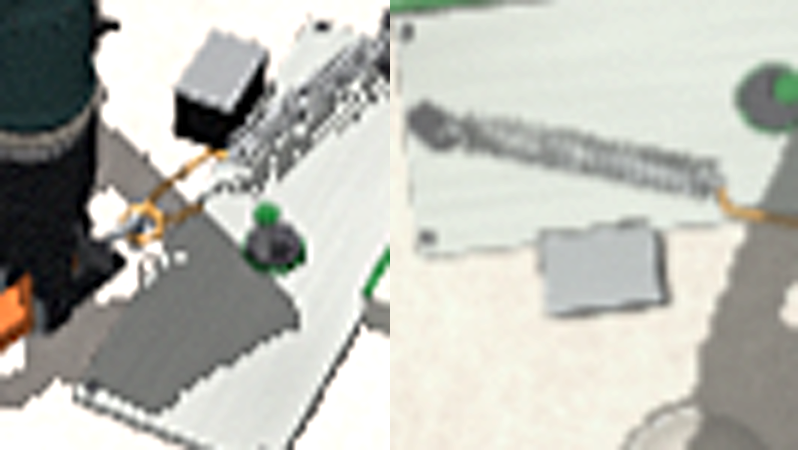

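The spring is stretched about 58 mm by both geometry and force, and the puller sits in the eye at scene crop (145,225). The post cap is at (265,213). Next I swing it positive in an arc about the swivel, stopping short of the pin.

```bash
cat >> h.py <<'E'
def arc(sp):
    o=sensors.observe();R0=R.from_quat(o["eef_rot"])
    for s,w in sp:
        a=w-1.473;u=np.array([np.cos(a),np.sin(a)]);P=SW+u*(.174+s+.0951);c,n=-u
        Rt=R.from_matrix([[c,n,0],[n,-c,0],[0,0,-1]])
        print(np.round(R0.inv().apply(np.array([*P,.0685])-o["tcp_pos"])*100,2).tolist(),np.round((R0.inv()*Rt).as_rotvec()[2],3))
E
python3 -c "
from h import *
arc([(.059,-.30),(.0605,-.275),(.061,-.25),(.061,-.225),(.061,-.2),(.061,-.18),(.061,-.16)])"
```

```text
[-0.17, 0.53, 0.02] -0.015
[-0.29, 1.35, 0.02] -0.04
[-0.3, 2.18, 0.02] -0.065
[-0.24, 3.0, 0.02] -0.09
[-0.15, 3.82, 0.02] -0.115
[-0.07, 4.48, 0.02] -0.135
[0.02, 5.13, 0.02] -0.155
```

Emit:
step_arm --increments '[[[-0.17,0.53,0],[0,0,-0.015],-1],[[-0.29,1.35,0],[0,0,-0.04],-1],[[-0.3,2.18,0],[0,0,-0.065],-1],[[-0.24,3.0,0],[0,0,-0.09],-1],[[-0.15,3.82,0],[0,0,-0.115],-1],[[-0.07,4.48,0],[0,0,-0.135],-1],[[0.02,5.13,0],[0,0,-0.155],-1],[[0.02,5.13,0],[0,0,-0.155],-1]]'

```text
clock: 8.67
tcp_pos: [0.549, -0.1216, 0.0685]
eef_rot: [0.728, 0.685, 0.002, -0.003]
wrist_force: [0.9, 10.8, -1.8]
opening: 0.0202
```

Run:
```python
from h import *
st()
im=eyes.read_camera("scene");np.save("pics/f.npy",im)
cv2.imwrite("pics/f.png",cv2.convertScaleAbs(crop(im,258,165,56,45,14),alpha=1.4))
f=lambda p:(proj("scene",p)[0]-[258,165]+.5)*14
print("pin45",f([*PIN,.045]),"pin59",f([*PIN,.057]))
```

```text
t 8.67 stretch geo 0.0604 swing -0.1587 F radial 10.87 F lat 0.24 Fz -1.81 sF 0.0572 pin in hook mm [125.1  24.1] tcp [ 0.549  -0.1216  0.0685] yaw err 0.001
pin45 [501.40985091 390.86246042] pin59 [503.72377238 360.63088156]
```

View pics/f.png

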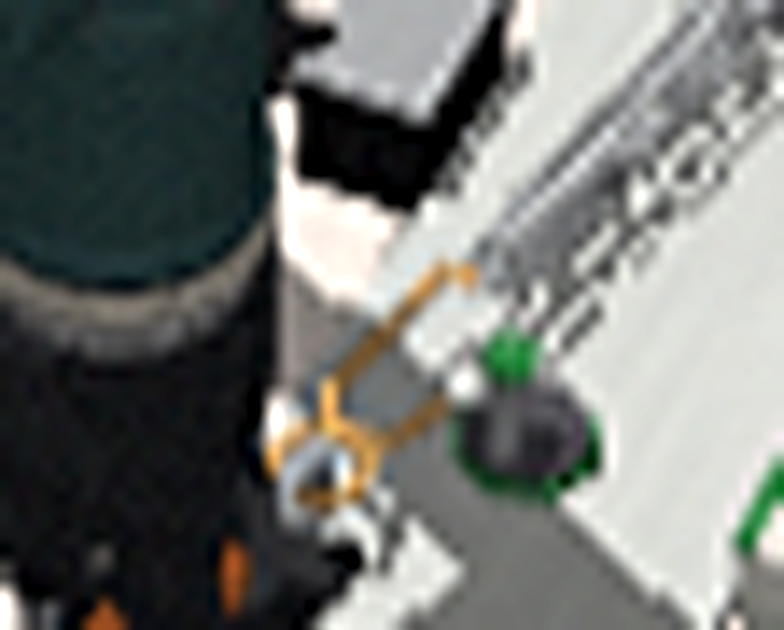

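Lip end at (450,400), pin at about (505,385): by my pixel estimate the pin is about 11 mm inside the lip's end along x, so it should pass through the mouth. Continuing the swing, watching the lateral force.

```bash
python3 -c "
from h import *
arc([(.062,-.145),(.062,-.13),(.062,-.115),(.062,-.10),(.062,-.085)])"
```

```text
[-0.16, 0.51, -0.01] -0.014
[-0.15, 1.0, -0.01] -0.029
[-0.13, 1.5, -0.01] -0.044
[-0.11, 1.99, -0.01] -0.059
[-0.08, 2.49, -0.01] -0.074
```

Emit:
step_arm --increments '[[[-0.16,0.5,0],[0,0,-0.014],-1],[[-0.15,1.0,0],[0,0,-0.029],-1],[[-0.13,1.5,0],[0,0,-0.044],-1],[[-0.11,2.0,0],[0,0,-0.059],-1],[[-0.08,2.5,0],[0,0,-0.074],-1],[[-0.08,2.5,0],[0,0,-0.074],-1]]'

```text
clock: 9.22
tcp_pos: [0.5732, -0.1235, 0.0683]
eef_rot: [0.702, 0.712, 0.002, -0.004]
wrist_force: [0.3, 11.5, -1.6]
opening: 0.0204
```

```bash
python3 -c "
from h import *
st()
arc([(.062,-.075),(.062,-.065),(.062,-.055),(.062,-.045),(.062,-.035)])"
```

```text
t 9.22 stretch geo 0.0618 swing -0.0854 F radial 11.52 F lat 0.47 Fz -1.58 sF 0.0627 pin in hook mm [125.   10.5] tcp [ 0.5732 -0.1235  0.0683] yaw err 0.001
[-0.02, 0.33, -0.02] -0.009
[-0.02, 0.66, -0.02] -0.019
[-0.01, 0.99, -0.02] -0.029
[0.0, 1.32, -0.02] -0.039
[0.01, 1.65, -0.02] -0.049
```

Emit:
step_arm --increments '[[[0,0.35,0],[0,0,-0.01],-1],[[0,0.65,0],[0,0,-0.02],-1],[[0,1.0,0],[0,0,-0.03],-1],[[0,1.3,0],[0,0,-0.04],-1],[[0,1.65,0],[0,0,-0.05],-1],[[0,1.65,0],[0,0,-0.05],-1]]'

```text
clock: 9.72
tcp_pos: [0.5893, -0.1232, 0.0682]
eef_rot: [0.684, 0.729, 0.002, -0.004]
wrist_force: [-1.0, 11.6, -1.4]
opening: 0.0207
```

Run:
```python
from h import *
st()
im=eyes.read_camera("scene");np.save("pics/g.npy",im)
cv2.imwrite("pics/g.png",cv2.convertScaleAbs(crop(im,262,165,50,40,15),alpha=1.5))
```

```text
t 9.72 stretch geo 0.062 swing -0.0374 F radial 11.64 F lat -0.31 Fz -1.44 sF 0.0636 pin in hook mm [125.1   1.5] tcp [ 0.5893 -0.1232  0.0682] yaw err 0.003
```

View pics/g.png

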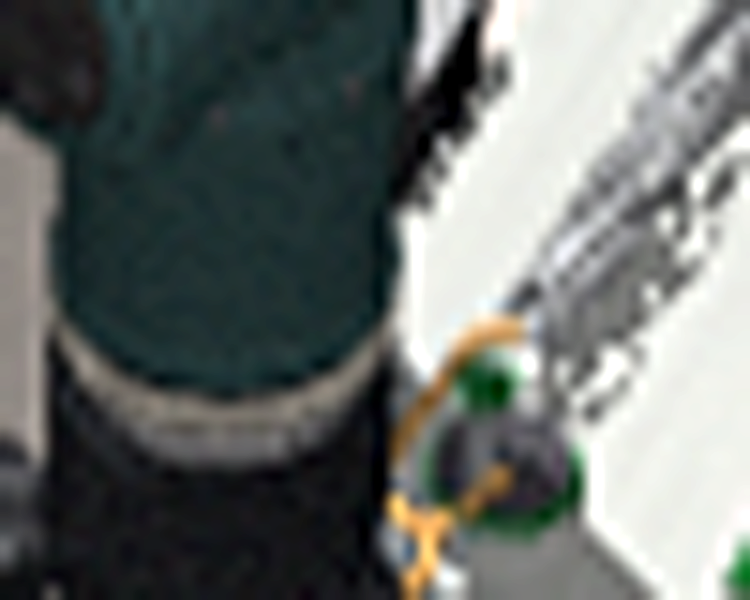

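The pin (cap at (488,382)) is now inside the hook, between the stem and the lip end at (505,475), with no lateral contact. Easing the spring back slowly.

```bash
python3 -c "
from h import *
arc([(.046,-.030),(.038,-.030),(.035,-.03),(.03,-.03),(.02,-.03)])"
```

```text
[1.59, 0.23, -0.02] -0.004
[2.39, 0.23, -0.01] -0.004
[2.69, 0.23, -0.01] -0.004
[3.19, 0.23, -0.01] -0.004
[4.19, 0.22, 0.0] -0.004
```

Emit:
step_arm --increments '[[[0.2,0.1,0],[0,0,-0.004],-1],[[0.5,0.2,0],[0,0,-0.008],-1],[[0.8,0.2,0],[0,0,-0.008],-1],[[1.1,0.2,0],[0,0,-0.008],-1],[[1.4,0.2,0],[0,0,-0.008],-1],[[1.6,0.2,0],[0,0,-0.008],-1],[[1.6,0.2,0],[0,0,-0.008],-1]]'

```text
clock: 10.35
tcp_pos: [0.5899, -0.1075, 0.0684]
eef_rot: [0.681, 0.732, 0.002, -0.003]
wrist_force: [-1.0, 9.8, -0.9]
opening: 0.0206
```

```bash
python3 -c "
from h import *
st()"
```

```text
t 10.35 stretch geo 0.0464 swing -0.0339 F radial 9.82 F lat -0.39 Fz -0.88 sF 0.0485 pin in hook mm [140.7   0.9] tcp [ 0.5899 -0.1075  0.0684] yaw err 0.008
```

Emit:
step_arm --increments '[[[0.2,0,0],[0,0,0],-1],[[0.4,0,0],[0,0,0],-1],[[0.6,0,0],[0,0,0],-1],[[0.8,0,0],[0,0,0],-1],[[0.8,0,0],[0,0,0],-1]]'

```text
clock: 10.77
tcp_pos: [0.5894, -0.1, 0.0685]
eef_rot: [0.681, 0.732, 0.001, -0.003]
wrist_force: [-0.1, 7.7, -1.5]
opening: 0.0205
```

```bash
python3 -c "
from h import *
st()"
```

```text
t 10.77 stretch geo 0.0389 swing -0.0339 F radial 7.68 F lat 0.35 Fz -1.52 sF 0.0307 pin in hook mm [148.2   0.9] tcp [ 0.5894 -0.1     0.0685] yaw err 0.007
```

Emit:
step_arm --increments '[[[0.1,0,0],[0,0,0],-1],[[0.2,0,0],[0,0,0],-1],[[0.3,0,0],[0,0,0],-1],[[0.3,0,0],[0,0,0],-1]]'

```text
clock: 11.1
tcp_pos: [0.5892, -0.0973, 0.0685]
eef_rot: [0.682, 0.732, 0.001, -0.003]
wrist_force: [0.3, 8.7, -1.0]
opening: 0.0202
```

```bash
python3 -c "
from h import *
st()"
```

```text
t 11.1 stretch geo 0.0362 swing -0.0337 F radial 8.64 F lat 0.81 Fz -1.01 sF 0.0386 pin in hook mm [150.8   0.8] tcp [ 0.5892 -0.0973  0.0685] yaw err 0.007
```

Emit:
step_arm --increments '[[[0.1,0,0],[0,0,0],-1],[[0.2,0,0],[0,0,0],-1],[[0.2,0,0],[0,0,0],-1]]'

```text
clock: 11.35
tcp_pos: [0.5891, -0.0955, 0.0686]
eef_rot: [0.682, 0.732, 0.001, -0.003]
wrist_force: [-0.6, 7.8, -1.4]
opening: 0.0204
```

```bash
python3 -c "
from h import *
st()"
```

```text
t 11.35 stretch geo 0.0343 swing -0.0337 F radial 7.83 F lat -0.12 Fz -1.41 sF 0.0319 pin in hook mm [152.7   0.8] tcp [ 0.5891 -0.0955  0.0686] yaw err 0.007
```

Emit:
step_arm --increments '[[[0.1,0,0],[0,0,0],-1],[[0.2,0,0],[0,0,0],-1],[[0.2,0,0],[0,0,0],-1]]'

```text
clock: 11.6
tcp_pos: [0.589, -0.0938, 0.0686]
eef_rot: [0.682, 0.732, 0.001, -0.002]
wrist_force: [-0.6, 7.7, -2.1]
opening: 0.0206
```

```bash
python3 -c "
from h import *
st()"
```

```text
t 11.6 stretch geo 0.0326 swing -0.0337 F radial 7.69 F lat -0.09 Fz -2.11 sF 0.0308 pin in hook mm [154.4   0.8] tcp [ 0.589  -0.0938  0.0686] yaw err 0.007
```

Emit:
step_arm --increments '[[[0.1,0,0],[0,0,0],-1],[[0.2,0,0],[0,0,0],-1],[[0.2,0,0],[0,0,0],-1]]'

```text
clock: 11.85
tcp_pos: [0.589, -0.0934, 0.0689]
eef_rot: [0.682, 0.732, 0.0, -0.001]
wrist_force: [-0.9, 4.3, -0.6]
opening: 0.0208
```

```bash
python3 -c "
from h import *
st()"
```

```text
t 11.85 stretch geo 0.0322 swing -0.0334 F radial 4.37 F lat -0.65 Fz -0.55 sF 0.0031 pin in hook mm [154.8   0.8] tcp [ 0.589  -0.0934  0.0689] yaw err 0.006
```

The force has dropped from 7.7 N to 4.4 N right at the predicted home (stretch 0.032), so the pin is taking the load. Easing further until the puller is free in the eye.

Emit:
step_arm --increments '[[[0.1,0,0],[0,0,0],-1],[[0.2,0,0],[0,0,0],-1],[[0.2,0,0],[0,0,0],-1]]'

```text
clock: 12.1
tcp_pos: [0.5892, -0.0929, 0.0691]
eef_rot: [0.682, 0.731, -0.001, 0.0]
wrist_force: [-1.0, 1.5, -2.5]
opening: 0.0209
```

```bash
python3 -c "
from h import *
st()"
```

```text
t 12.1 stretch geo 0.0317 swing -0.032 F radial 1.51 F lat -0.87 Fz -2.49 sF -0.0207 pin in hook mm [155.3   0.5] tcp [ 0.5892 -0.0929  0.0691] yaw err 0.004
```

Emit:
step_arm --increments '[[[0.1,0,0],[0,0,0],-1],[[0.2,0,0],[0,0,0],-1],[[0.2,0,0],[0,0,0],-1]]'

```text
clock: 12.35
tcp_pos: [0.5898, -0.091, 0.0695]
eef_rot: [0.682, 0.731, 0.0, 0.001]
wrist_force: [-0.2, 0.3, -1.7]
opening: 0.0202
```

```bash
python3 -c "
from h import *
st()"
```

```text
t 12.35 stretch geo 0.03 swing -0.0284 F radial 0.3 F lat -0.16 Fz -1.71 sF -0.0309 pin in hook mm [157.1  -0.2] tcp [ 0.5898 -0.091   0.0695] yaw err 0.0
```

Emit:
step_arm --increments '[[[0.2,0,0],[0,0,0],-1],[[0.4,0,0],[0,0,0],-1],[[0.5,0,0],[0,0,0],-1],[[0.5,0,0],[0,0,0],-1],[[0.5,0,0],[0,0,0],-1]]'

```text
clock: 12.77
tcp_pos: [0.589, -0.0853, 0.0692]
eef_rot: [0.682, 0.731, 0.0, 0.0]
wrist_force: [0.4, 0.6, -2.7]
opening: 0.0203
```

```bash
python3 -c "
from h import *
st()"
```

```text
t 12.77 stretch geo 0.0242 swing -0.0305 F radial 0.54 F lat 0.44 Fz -2.7 sF -0.0288 pin in hook mm [162.8   0.2] tcp [ 0.589  -0.0853  0.0692] yaw err 0.003
```

Emit:
step_arm --increments '[[[0,0,-0.2],[0,0,0],-1],[[0,0,-0.4],[0,0,0],-1],[[0,0,-0.7],[0,0,0],-1],[[0,0,-1.0],[0,0,0],-1],[[0,0,-1.0],[0,0,0],-1]]'

```text
clock: 13.18
tcp_pos: [0.5896, -0.0856, 0.0804]
eef_rot: [0.682, 0.731, 0.001, 0.001]
wrist_force: [1.5, -0.7, -1.1]
opening: 0.0208
```

```bash
python3 -c "
from h import *
st()"
```

```text
t 13.18 stretch geo 0.0245 swing -0.0275 F radial -0.76 F lat 1.41 Fz -1.05 sF -0.0397 pin in hook mm [162.5  -0.3] tcp [ 0.5896 -0.0856  0.0804] yaw err -0.0
```

Emit:
step_arm --increments '[[[-0.05,0,-0.3],[0,0,0],-1],[[-0.05,0,-0.6],[0,0,0],-1],[[-0.05,0,-1.0],[0,0,0],-1],[[-0.05,0,-1.5],[0,0,0],-1],[[-0.05,0,-1.5],[0,0,0],-1]]'

```text
clock: 13.6
tcp_pos: [0.5898, -0.0861, 0.0958]
eef_rot: [0.682, 0.731, 0.001, 0.001]
wrist_force: [-0.1, 0.0, -2.5]
opening: 0.0205
```

```bash
python3 -c "
from h import *
st()"
```

```text
t 13.6 stretch geo 0.025 swing -0.0266 F radial 0.01 F lat -0.08 Fz -2.49 sF -0.0332 pin in hook mm [162.   -0.5] tcp [ 0.5898 -0.0861  0.0958] yaw err -0.001
```

Emit:
step_arm --increments '[[[0,0,-1],[0,0,0],-1],[[0,0,-2],[0,0,0],-1],[[0,0,-3],[0,0,0],-1],[[0,0,-3.5],[0,0,0],-1],[[0,0,-3.5],[0,0,0],-1]]'

```text
clock: 14.02
tcp_pos: [0.5903, -0.0862, 0.132]
eef_rot: [0.682, 0.731, 0.001, 0.002]
wrist_force: [0.3, -0.2, -1.2]
opening: 0.0204
```

```bash
python3 -c "
from h import *
st()
go(.4599,-.2573,.13,1.866)"
```

```text
t 14.02 stretch geo 0.0251 swing -0.0242 F radial -0.18 F lat 0.25 Fz -1.21 sF -0.0348 pin in hook mm [161.9  -1. ] tcp [ 0.5903 -0.0862  0.132 ] yaw err -0.004
cm [-16.16 -14.21   0.16] rot [ 0.004  0.002 -0.225] t 14.02 tcp [ 0.5903 -0.0862  0.132 ] F [ 0.26 -0.16 -1.21] op 0.0204
```

Emit:
step_arm --increments '[[[-16.2,-14.2,0],[0,0,-0.225],-1],[[-16.2,-14.2,0],[0,0,-0.225],-1],[[-16.2,-14.2,0],[0,0,-0.225],-1],[[-16.2,-14.2,0],[0,0,-0.225],-1],[[-16.2,-14.2,0],[0,0,-0.225],-1],[[-16.2,-14.2,0],[0,0,-0.225],-1],[[-16.2,-14.2,0],[0,0,-0.225],-1],[[-16.2,-14.2,0],[0,0,-0.225],-1]]'

```text
clock: 14.68
tcp_pos: [0.4586, -0.2575, 0.1291]
eef_rot: [0.596, 0.803, 0.001, -0.0]
wrist_force: [0.0, -0.1, -1.9]
opening: 0.0204
```

Run:
```python
from h import *
go(.4599,-.2573,.075,1.866)
o=grab("i")
a=crop(o["scene"],270,150,65,60,6);b=crop(o["top"],165,135,68,60,6);c=crop(o["scene"],195,190,60,40,6)
im=np.zeros((600,798,3),np.uint8);im[:360,:390]=a;im[:360,390:]=b;im[360:600,:360]=c
cv2.imwrite("pics/i.png",cv2.convertScaleAbs(im,alpha=1.5))
```

```text
cm [-0.02  0.13  5.41] rot [ 0.001 -0.001 -0.002] t 14.68 tcp [ 0.4586 -0.2575  0.1291] F [ 0.04 -0.12 -1.92] op 0.0204
```

View pics/i.png

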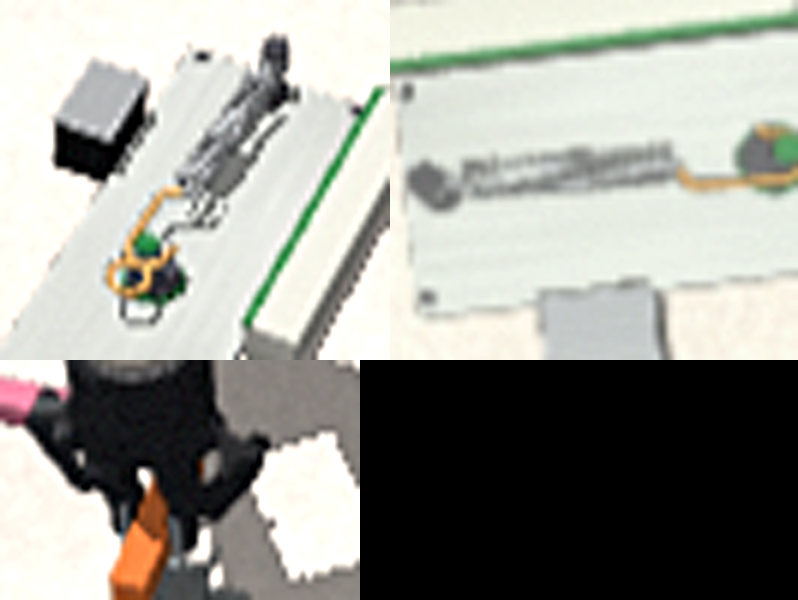

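The spring now lies stretched along the deck with the brass hook around the green cap (scene crop (147,243)). The handle is above the rest and level. Lowering.

Emit:
step_arm --increments '[[[0,0.1,1.5],[0,0,0],-1],[[0,0.1,3],[0,0,0],-1],[[0,0.1,4.5],[0,0,0],-1],[[0,0.1,5.4],[0,0,0],-1],[[0,0.1,5.4],[0,0,0],-1],[[0,0.1,5.4],[0,0,0],-1]]'

```text
clock: 15.28
tcp_pos: [0.46, -0.2561, 0.0748]
eef_rot: [0.595, 0.804, 0.0, -0.001]
wrist_force: [0.5, -0.3, -0.9]
opening: 0.0205
```

```bash
python3 -c "
from h import *
go(.4599,-.2573,.065,1.866)"
```

```text
cm [-0.11 -0.04  0.98] rot [-0.001 -0.001  0.001] t 15.28 tcp [ 0.46   -0.2561  0.0748] F [ 0.48 -0.28 -0.94] op 0.0205
```

Emit:
step_arm --increments '[[[0,0,0.3],[0,0,0],-1],[[0,0,0.6],[0,0,0],-1],[[0,0,0.8],[0,0,0],-1],[[0,0,0.8],[0,0,0],-1]]'

```text
clock: 15.62
tcp_pos: [0.4596, -0.2571, 0.0671]
eef_rot: [0.596, 0.803, 0.0, -0.0]
wrist_force: [-0.6, -0.3, -1.5]
opening: 0.0206
```

```bash
python3 -c "
from h import *
go(.4599,-.2573,.065,1.866)"
```

```text
cm [-0.03  0.03  0.21] rot [ 0. -0. -0.] t 15.62 tcp [ 0.4596 -0.2571  0.0671] F [-0.63 -0.33 -1.53] op 0.0206
```

Emit:
step_arm --increments '[[[0,0,0.15],[0,0,0],-1],[[0,0,0.25],[0,0,0],-1],[[0,0,0.25],[0,0,0],-1]]'

```text
clock: 15.87
tcp_pos: [0.4598, -0.2573, 0.0651]
eef_rot: [0.596, 0.803, 0.0, 0.0]
wrist_force: [-0.0, 1.0, -0.3]
opening: 0.0205
```

```bash
python3 -c "
from h import *
go(.4599,-.2573,.065,1.866)"
```

```text
cm [-0.    0.01  0.01] rot [ 0.  0. -0.] t 15.87 tcp [ 0.4598 -0.2573  0.0651] F [-0.03  1.01 -0.28] op 0.0205
```

Emit:
step_arm --increments '[[[0,0,0.05],[0,0,0],-1],[[0,0,0.05],[0,0,0],-0.3],[[0,0,0.05],[0,0,0],0.1],[[0,0,0.05],[0,0,0],0.5],[[0,0,0.05],[0,0,0],1],[[0,0,0.05],[0,0,0],1],[[0,0,0.05],[0,0,0],1],[[0,0,0.05],[0,0,0],1]]' --grip_force 30

```text
clock: 16.53
tcp_pos: [0.4596, -0.2571, 0.0641]
eef_rot: [0.596, 0.803, 0.0, -0.0]
wrist_force: [-0.4, 0.2, -0.1]
opening: 0.0858
```

Emit:
step_arm --increments '[[[0,0,-1],[0,0,0],1],[[0,0,-3],[0,0,0],1],[[0,0,-6],[0,0,0],1],[[0,0,-10],[0,0,0],1],[[0,0,-14],[0,0,0],1],[[0,0,-16],[0,0,0],1],[[0,0,-16],[0,0,0],1]]'

```text
clock: 17.12
tcp_pos: [0.462, -0.2588, 0.2325]
eef_rot: [0.595, 0.803, 0.0, 0.007]
wrist_force: [0.5, -0.5, 0.2]
opening: 0.0854
```

Emit:
step_arm --increments '[[[-4,0,0],[0,0,0],1],[[-8,4,0],[0,0,0],1],[[-10,4,0],[0,0,0],1],[[-12,-8,0],[0,0,0],1],[[-12,-8,0],[0,0,0],1],[[-12,-8,0],[0,0,0],1],[[-12,-8,0],[0,0,0],1]]'

```text
clock: 17.7
tcp_pos: [0.4126, -0.3983, 0.223]
eef_rot: [0.598, 0.801, -0.002, -0.002]
wrist_force: [0.6, 0.1, -0.6]
opening: 0.0852
```

Run:
```python
from h import *
go(.4599,-.2573,.065,1.866)
o=grab("j")
a=crop(o["scene"],270,150,60,60,6);b=crop(o["top"],165,130,68,60,6);c=crop(o["scene"],195,190,60,40,6);d=crop(o["top"],215,140,65,40,6)
im=np.zeros((600,798,3),np.uint8);im[:360,:360]=a;im[:360,390:]=b;im[360:600,:360]=c;im[360:600,390:780]=d
t=o["top"];m=cv2.inRange(hsv(t),(5,120,60),(18,255,255));m[:,:300]=0;m[220:]=0;p=np.argwhere(m)[:,::-1]
if len(p):print(len(p),back("top",p,.066)[:,:2].mean(0))
cv2.imwrite("pics/j.png",cv2.convertScaleAbs(im,alpha=1.5))
```

```text
cm [12.15  8.62 15.78] rot [-0.005 -0.002 -0.007] t 17.7 tcp [ 0.4126 -0.3983  0.223 ] F [ 0.61  0.09 -0.61] op 0.0852
222 [ 0.46061183 -0.25733868]
```

View pics/j.png

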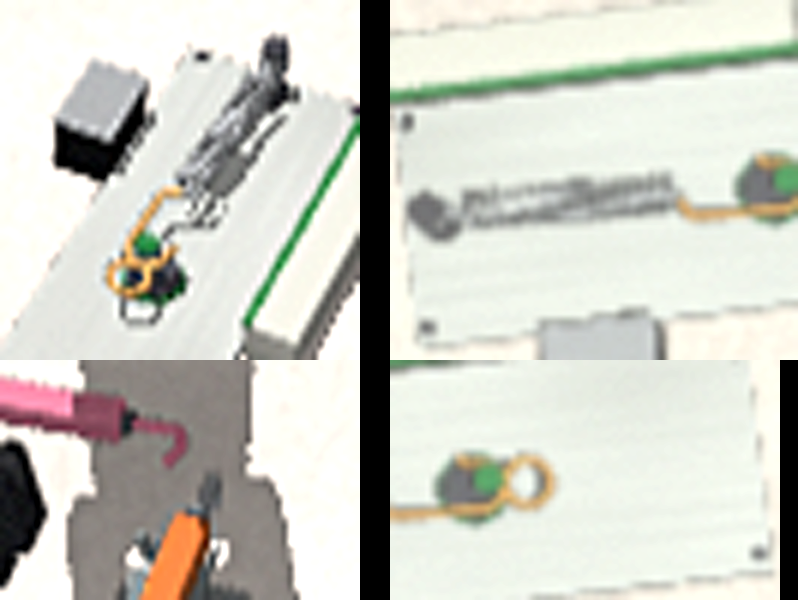

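Run:
```python
from h import *
for f,g in(("scene0","top0"),("scene_j","top_j")):
    s=np.load(f"pics/{f}.npy");m=cv2.inRange(hsv(s),(5,120,50),(18,255,255));m[:,:200]=0;m[:,250:]=0;m[:205]=0
    p=np.argwhere(m)[:,::-1].astype(np.float32);t=np.load(f"pics/{g}.npy");k=cv2.inRange(hsv(t),(5,120,50),(18,255,255));k[:,:300]=0;k[220:]=0
    q=np.argwhere(k)[:,::-1].astype(np.float32)
    print(len(p),p.mean(0),p.min(0),p.max(0),"|",len(q),q.mean(0),cv2.minAreaRect(q),tri(q.mean(0),p.mean(0)))
a=[crop(np.load(f"pics/{n}.npy"),200,203,50,48,8) for n in("scene0","scene_j")]
cv2.imwrite("pics/k.png",cv2.convertScaleAbs(np.hstack(a),alpha=1.5))
```

```text
198 [220.9798  228.81818] [214. 216.] [228. 242.] | 221 [322.4027  197.74661] ((322.60003662109375, 197.80001831054688), (6.957010269165039, 31.622774124145508), 71.56504821777344) [ 0.45888133 -0.25861777  0.05435115]
205 [221.99025 228.66342] [215. 215.] [229. 242.] | 222 [322.42343 196.8108 ] ((322.5000305175781, 197.0), (7.273238658905029, 31.93900489807129), 71.56504821777344) [ 0.46210781 -0.25799938  0.05686857]
```

Hook and spring look right: in the last top crop the eye is at (527,482) with the pin inside the bend. The numbers say the handle sits about 2.5–3 mm sideways of its original place and maybe slightly high, so I'll regrasp and set it down centred.

Emit:
step_arm --increments '[[[4,4,0],[0,0,0],1],[[8,8.6,0],[0,0,0],1],[[12.1,8.6,2],[0,0,0],1],[[12.1,8.6,5],[0,0,0],1],[[12.1,8.6,8],[0,0,0],1],[[12.1,8.6,10],[0,0,0],1],[[12.1,8.6,10],[0,0,0],1],[[12.1,8.6,10],[0,0,0],1]]'

```text
clock: 18.47
tcp_pos: [0.4652, -0.2529, 0.1232]
eef_rot: [0.595, 0.804, 0.0, -0.001]
wrist_force: [0.4, -0.1, 0.3]
opening: 0.0854
```

```bash
python3 -c "
from h import *
go(.4599,-.2573,.065,1.866)"
```

```text
cm [-0.28 -0.62  5.82] rot [-0.001 -0.002  0.002] t 18.47 tcp [ 0.4652 -0.2529  0.1232] F [ 0.4  -0.09  0.29] op 0.0854
```

Emit:
step_arm --increments '[[[-0.3,-0.6,0.5],[0,0,0],1],[[-0.3,-0.6,2],[0,0,0],1],[[-0.3,-0.6,4],[0,0,0],1],[[-0.3,-0.6,5],[0,0,0],1],[[-0.3,-0.6,5.7],[0,0,0],1],[[-0.3,-0.6,5.7],[0,0,0],1],[[-0.3,-0.6,5.7],[0,0,0],1]]'

```text
clock: 19.05
tcp_pos: [0.4606, -0.2596, 0.0679]
eef_rot: [0.596, 0.803, 0.0, 0.001]
wrist_force: [-0.7, -0.1, 0.5]
opening: 0.0855
```

Emit:
step_arm --increments '[[[0,0,0],[0,0,0],0],[[0,0,0],[0,0,0],-0.5],[[0,0,0],[0,0,0],-1],[[0,0,0],[0,0,0],-1],[[0,0,0],[0,0,0],-1],[[0,0,0],[0,0,0],-1],[[0,0,0],[0,0,0],-1]]' --grip_force 50

```text
clock: 19.63
tcp_pos: [0.4605, -0.2592, 0.0676]
eef_rot: [0.596, 0.803, 0.0, 0.001]
wrist_force: [-0.1, -0.1, 2.3]
opening: 0.0213
```

Emit:
step_arm --increments '[[[0,0,-0.4],[0,0,0],-1],[[0,-0.1,-0.8],[0,0,0],-1],[[0,-0.25,-0.8],[0,0,0],-1],[[0,-0.25,-0.8],[0,0,0],-1]]'

```text
clock: 19.97
tcp_pos: [0.4575, -0.2598, 0.0752]
eef_rot: [0.596, 0.803, -0.0, -0.0]
wrist_force: [0.1, 0.3, -2.4]
opening: 0.0212
```

Emit:
step_arm --increments '[[[0,0,0.3],[0,0,0],-1],[[0,0,0.6],[0,0,0],-1],[[0,0,0.7],[0,0,0],-1],[[0,0,0.7],[0,0,0],-1]]'

```text
clock: 20.3
tcp_pos: [0.4576, -0.2596, 0.0677]
eef_rot: [0.596, 0.803, 0.0, -0.0]
wrist_force: [0.1, 0.3, -2.0]
opening: 0.0213
```

Emit:
step_arm --increments '[[[0,0,0.05],[0,0,0],-1],[[0,0,0.1],[0,0,0],-1],[[0,0,0.1],[0,0,0],-1]]'

```text
clock: 20.55
tcp_pos: [0.4577, -0.2597, 0.0676]
eef_rot: [0.595, 0.803, 0.0, -0.0]
wrist_force: [-2.6, 1.5, 3.6]
opening: 0.0212
```

Emit:
step_arm --increments '[[[0,0,0.05],[0,0,0],-1],[[0,0,0.1],[0,0,0],-1],[[0,0,0.1],[0,0,0],-1]]'

```text
clock: 20.8
tcp_pos: [0.4577, -0.2597, 0.0676]
eef_rot: [0.595, 0.803, -0.0, -0.0]
wrist_force: [-5.1, 3.0, 8.1]
opening: 0.0211
```

Emit:
step_arm --increments '[[[0,0,0.05],[0,0,0],-1],[[0,0,0.1],[0,0,0],-1],[[0,0,0.1],[0,0,0],-1]]'

```text
clock: 21.05
tcp_pos: [0.4577, -0.2597, 0.0676]
eef_rot: [0.595, 0.803, -0.0, -0.0]
wrist_force: [-6.0, 3.9, 13.3]
opening: 0.0213
```

Emit:
step_arm --increments '[[[0,0,-0.15],[0,0,0],-1],[[0,0,-0.25],[0,0,0],-1],[[0,0,-0.25],[0,0,0],-1]]'

```text
clock: 21.3
tcp_pos: [0.4581, -0.26, 0.0677]
eef_rot: [0.596, 0.803, 0.0, 0.0]
wrist_force: [-0.9, 0.0, 1.2]
opening: 0.0212
```

Emit:
step_arm --increments '[[[0,0,0],[0,0,0],-0.3],[[0,0,0],[0,0,0],0.1],[[0,0,0],[0,0,0],0.5],[[0,0,0],[0,0,0],1],[[0,0,0],[0,0,0],1],[[0,0,0],[0,0,0],1],[[0,0,0],[0,0,0],1]]'

```text
clock: 21.88
tcp_pos: [0.4578, -0.2598, 0.0676]
eef_rot: [0.595, 0.803, 0.0, 0.0]
wrist_force: [0.3, 1.0, -0.3]
opening: 0.0854
```

Emit:
step_arm --increments '[[[0,0,-1],[0,0,0],1],[[0,0,-3],[0,0,0],1],[[0,0,-6],[0,0,0],1],[[0,0,-10],[0,0,0],1],[[0,0,-14],[0,0,0],1],[[0,0,-16],[0,0,0],1],[[0,0,-16],[0,0,0],1]]'

```text
clock: 22.47
tcp_pos: [0.4602, -0.2614, 0.2361]
eef_rot: [0.595, 0.803, 0.0, 0.007]
wrist_force: [0.2, -0.3, 1.0]
opening: 0.0854
```

Emit:
step_arm --increments '[[[-4,-2,0],[0,0,0],1],[[-8,-4,0],[0,0,0],1],[[-12,-8,0],[0,0,0],1],[[-12,-8,0],[0,0,0],1],[[-12,-8,0],[0,0,0],1],[[-12,-8,0],[0,0,0],1],[[-12,-8,0],[0,0,0],1]]'

```text
clock: 23.05
tcp_pos: [0.4162, -0.3971, 0.2272]
eef_rot: [0.595, 0.803, 0.001, -0.001]
wrist_force: [0.7, 1.0, 0.0]
opening: 0.0852
```

Run:
```python
from h import *
grab("l")
for f,g in(("scene0","top0"),("scene_j","top_j"),("scene_l","top_l")):
    s=np.load(f"pics/{f}.npy");m=cv2.inRange(hsv(s),(5,120,50),(18,255,255));m[:,:200]=0;m[:,250:]=0;m[:205]=0
    t=np.load(f"pics/{g}.npy");k=cv2.inRange(hsv(t),(5,120,50),(18,255,255));k[:,:300]=0;k[220:]=0
    p,q=[np.argwhere(z)[:,::-1].astype(np.float32) for z in(m,k)]
    pc=lambda a:np.degrees(np.arctan2(*np.linalg.svd(a-a.mean(0),full_matrices=False)[2][0][::-1]))%180
    print(len(p),p.mean(0),pc(p),"|",len(q),q.mean(0),pc(q),tri(q.mean(0),p.mean(0)))
o=sensors.observe();print(o["clock"],o["tcp_pos"],o["wrist_force"])
# any unwanted change in the rest of scene
for n in("scene","top"):
    print(n,[int(np.abs(np.load(f"pics/{n}_l.npy")[y0:y1,x0:x1].astype(int)-np.load(f"pics/{n}_j.npy")[y0:y1,x0:x1]).max()) for x0,y0,x1,y1 in((([270,150,340,230]) if n=="scene" else [160,125,285,205]),)])
```

```text
198 [220.9798  228.81818] 112.203606 | 221 [322.4027  197.74661] 161.78232 [ 0.45888133 -0.25861777  0.05435115]
205 [221.99025 228.66342] 111.622505 | 222 [322.42343 196.8108 ] 161.81975 [ 0.46210781 -0.25799938  0.05686857]
203 [221.21675 228.57143] 111.59749 | 228 [323.3772  197.50877] 174.04883 [ 0.46016435 -0.26033036  0.05865171]
23.15 [ 0.41670854 -0.39659123  0.22763484] [ 0.72052855  0.35524915 -0.23194742]
scene [7]
top [52]
```

Run:
```python
from h import *
for f,g in(("scene0","top0"),("scene_j","top_j"),("scene_l","top_l")):
    r=[]
    for n,b in((f,(200,205,250,250)),(g,(300,185,345,215))):
        m=cv2.inRange(hsv(np.load(f"pics/{n}.npy")),(5,120,50),(18,255,255))[b[1]:b[3],b[0]:b[2]]
        k,l,s,c=cv2.connectedComponentsWithStats(m);i=1+np.argmax(s[1:,4]);a=np.argwhere(l==i)[:,::-1]+np.array(b[:2])
        v=np.linalg.svd(a-a.mean(0),full_matrices=False)[2][0];r.append(a.mean(0));print(n,s[i,4],"extent",a.min(0),a.max(0),a.mean(0).round(2),round(np.degrees(np.arctan2(v[1],v[0]))%180,2),end=" | ")
    print(tri(r[1],r[0]).round(4))
d=np.abs(np.load("pics/top_l.npy").astype(int)-np.load("pics/top_j.npy")).max(2)[125:205,160:285];print((np.argwhere(d>15)[:,::-1]+[160,125]).tolist()[:12],(d>15).sum())
```

```text
scene0 198 extent [214 216] [228 242] [220.98 228.82] 112.2 | top0 221 extent [307 191] [338 205] [322.4  197.75] 161.78 | [ 0.4589 -0.2586  0.0544]
scene_j 205 extent [215 215] [229 242] [221.99 228.66] 111.62 | top_j 222 extent [307 190] [338 204] [322.42 196.81] 161.82 | [ 0.4621 -0.258   0.0569]
scene_l 203 extent [214 215] [228 242] [221.22 228.57] 111.6 | top_l 227 extent [307 190] [338 205] [322.68 197.48] 162.44 | [ 0.4598 -0.2589  0.0568]
[[284, 197], [283, 198], [284, 198], [283, 199], [284, 199], [281, 200], [282, 200], [283, 200], [280, 201], [281, 201], [282, 201], [280, 202]] 18
```

Run:
```python
from h import *
g=lambda n:np.clip(np.load(f"pics/{n}.npy").astype(np.float32)[...,0]/(np.load(f"pics/{n}.npy").astype(np.float32)[...,2]+20),0,4)
def ecc(a,b,box):
    x0,y0,x1,y1=box;W=np.eye(2,3,dtype=np.float32)
    c,W=cv2.findTransformECC(g(a)[y0:y1,x0:x1],g(b)[y0:y1,x0:x1],W,cv2.MOTION_TRANSLATION,(3,200,1e-6),None,3);return W[:,2],c
p0=np.array([.4578,-.2572,.062])
for t in"jl":
    ds,cs=ecc("scene0","scene_"+t,(205,206,240,250));dt,ct=ecc("top0","top_"+t,(300,184,346,212))
    print(t,ds,cs,dt,ct,"moved",tri(proj("top",p0)[0]+dt,proj("scene",p0)[0]+ds)-tri(proj("top",p0)[0],proj("scene",p0)[0]))
```

```text
j [0.8121683  0.31248826] 0.9878203410469284 [-0.51721257 -0.72674364] 0.9863023606660227 moved [ 0.00233476  0.00127866 -0.00154549]
l [0.1588085  0.09950162] 0.9896367374022289 [-0.3291554  -0.03819292] 0.9841008410459933 moved [ 0.00013157  0.00074299 -0.00132004]
```

Brightness-independent registration puts the handle within about 1.5 mm of its original seat, and not raised. Handing in.

```bash
python3 -c "
from h import *
o=sensors.observe();print(o['clock'],o['wrist_force']);print(env.finish_job())"
```

```text
23.15 [ 0.72052855  0.35524915 -0.23194742]
the job is handed in; nothing more can be done
None
```

The return spring is back on its post and the puller is back in its grey rest, hook end down. The job was handed in at 23.2 s of the 51 s allowed; no verdict is reported.

- **Hooking the spring:** I used the smaller orange puller to stretch the spring to about 62 mm, below the 75 mm limit. I swung the hook around the pin, felt no side contact above about 0.5 N, and eased it back in 2 mm steps. The pull at the puller fell from 7.7 N to 0 within a few millimetres of the expected home position, at a stretch of about 32 mm. The last pictures show the brass hook around the pin and the spring still stretched.
- **Returning the puller:** After the first set-down the handle sat about 3 mm sideways, so I picked it up again and centred it. While I was feeling for its seat, the wrist force rose to about 16 N, and I eased that off before letting go.
- **Checks that disagreed:** Comparing colour-blob centres, the handle seemed about 2.4 mm high. Aligning the before and after images put it within about 1.5 mm of where it started and slightly low, so I trusted the second check. The picture limit was used up by then, so that final placement was checked by numbers only.

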